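# Unclip the loaded coupon cassette and hold it over the dish

### The arm

A 6-joint arm with a two-finger parallel gripper is mounted at the origin on a cart in front of the work surface, level with it; the furniture and walls round the work are solid. World frame = base frame: x ahead of the robot, y to its left, z up, the work surface at z = 0. Lengths are in m, angles in rad, forces in N, time in s.
With the tool pointing down it reaches from about 0.35 to 0.85 m from the base axis. Payload 8.1 kg.
Tool frame: the origin (TCP) lies between the finger pads; the fingertips stand 25 mm ahead of it and the grasp point (between the pads) lies 6 mm ahead of it (manip.tips_ahead is the distance from the TCP to the fingertips, in m); z points along the fingers, y is the line along which they close (so a half turn about z gives the same grasp; the last joint's range is limited). The gripper opens to 85 mm and grips with 20 to 120 N. Pads are 22 mm wide; open, the fingers measure 114 mm over their backs; the gripper's body (76 mm by 85 mm) begins 54 mm behind the grasp point. The pads swing forward as they close: fully open they stand 13 mm farther back than shut.
Start: joints at [1.232, 0.13, 1.488, -0, 1.523, -0.085], TCP at [0.151, 0.581, 0.256] pointing down, gripper open.
Joint ranges: [-2.96, 2.96], [-0.89, 2.26], [0.02, 2.5], [-1.34, 4.48], [0, 2.73], [-2.66, 2.66]. Speed limits (rad/s): [2.39, 2.39, 2.79, 3.14, 3.14, 3.14].

### API

Orientations are given as a unit quaternion [w, x, y, z].
In Python, from cell import manip, snapshot, spotter gives the robot as it stands.
- The arm moves only by the shell command python3 -m crank 'ROWS'. ROWS is JSON, a list of rows, each a list of 3 entries, a list of its own where there are three numbers: the shift along the tool's x, y, z in cm, then the turn about the tool's z in degrees, then the finger opening in cm, from 0 to 8.54. A call has 1 to 10 rows; each row shifts and turns the commanded pose from where the row before left it, along the tool's axes as they then stand; what a row does not reach is not made up. A row lasts 1/10 s, in which the tool goes at most 50 mm and 8.59 degrees, less where a joint would pass 70% of its speed; a pose out of reach is approached as far as the arm can. A call with a gripper value outside its range is refused whole. The fingers move at their own pace and stop on an object; the grip force is fixed at half the most. Time passes only in rows, so rows that do not move let the fingers close. It gives the time, the measured TCP pose, the force, the opening and the grip force at its end, in the units of the state.
- manip.get_state(): the state, without advancing time (a new reading comes with each control period).
- snapshot(name): name is "side" or "top"; returns a dict with "pixels" (384x512x3 uint8, blue, green, red), "depth" (384x512 float32, m along the optical axis (not along the pixel's ray), 0 where there is no reading), "fx", "fy", "cx", "cy" (pixels), "origin" and "orientation" of the camera in the world. Camera axes: x right, y down, z forward; pixel columns grow to the right and rows downward; lengths in m; the calibration is good to about 2 mm. A picture is of the moment at which its call begins.
- manip.finish_job(): hands the job in; it is judged then, once.
Trained networks look in a picture, given as the dict that the camera call returned (one of the last four; its "shot" number tells which), for a name from the list of things; names that differ only in an ending like _2 or _b are one class to them, and where a whole thing is asked for, a point or a joint stands for the part that bears it (a point fixed in the world has none). Each returns a list of dicts, best first, with "p" (0 to 1); they miss things now and then, are a little off and sometimes report something else, mostly with a low value. They report only what shows in the picture. A call takes as long as a camera call.
- spotter.silhouettes(picture, label): "region" (384x512 bool, what is visible of it) and "extent" ([left, top, right, bottom] in pixels, round what is visible of it).
The state is a dict: "time": time; "joint_positions": joint angles; "dq": joint speeds; "joint_efforts": joint torques, N m; "tcp_pos": TCP position; "eef_rot": TCP orientation; "contact_force": force on the tool from outside, world axes, zero at the start; "wrist_torque": the same for the moment, N m; "gripper_width": finger opening in m; "grip_force": force on a finger pad.
Only numpy, scipy, OpenCV 4.12 (cv2) and the standard library are available. Lean on these libraries where they do the work, as an engineer would, in place of code of your own. Each camera call takes 0.05 s, during which the arm holds its last target. There are 200 camera calls.

### The job

One of the three cassettes in the dock is loaded with coupons and has to be rinsed; the other two are empty and stay clipped in. Pinch the loaded cassette's two opposed side catches together so that it unhooks, lift it straight up out of the dock, carry it upright with all its coupons, and hold it centred over the shallow round dish, about 10 cm above the bench. The job finishes while you are still holding it there by the pinched catches; do not put it down.

Things in the scene. Friction and masses are not known exactly. Their poses are not given: they have to be found in the camera images.
- dock: fixed aluminium dock plate, 124 (x) x 244 (y) mm, top 14 mm above the bench. Origin: centre of its underside at bench height, z up. Three bays in a row at y = -76, 0, +76 mm; each holds a cassette between 13 mm high guides (1 mm play) and, at its -x and +x sides, two steel keeper brackets (tops 37 mm above the bench, reaching 54 mm out in x) whose lips hook over the catches' noses.
- dish: shallow round milky dish, 124 mm across, 9 mm high, lying loose on the bench beside the dock, off its -y end. Origin: centre of its underside.
- cassette_1: one of three alike white open-topped slide cassettes, body 46 (x) x 58 (y) x 58 (z) mm, 0.1 to 0.25 kg, standing in any bay, turned like the dock. Origin: centre of its underside, z up; 14 mm above the bench when docked. Sprung catches on its -x and +x sides, in the middle of y. Loaded if the coupons stand in it (coupon positions within 25 mm of its centre in plan).
- cassette_1_front (a joint): slide of the catch on the -x side of cassette_1, in m: 0 = out, nose under the keeper's lip; 0.0065 = pressed fully in; nose clear of the lip from 0.0045. Spring 2 N at rest, 6 N fully in. Its ribbed grey thumb pad is 22 mm wide, 18 mm high, centred 45 mm above the cassette's underside. Outer faces of the two pads: 66 mm apart in x at rest, 53 mm both pressed in.
- cassette_1_back (a joint): slide of the catch on the +x side of cassette_1, in m: 0 = out, nose under the keeper's lip; 0.0065 = pressed fully in; nose clear of the lip from 0.0045. Spring 2 N at rest, 6 N fully in. Its ribbed grey thumb pad is 22 mm wide, 18 mm high, centred 45 mm above the cassette's underside. Outer faces of the two pads: 66 mm apart in x at rest, 53 mm both pressed in.
- cassette_2: one of three alike white open-topped slide cassettes, body 46 (x) x 58 (y) x 58 (z) mm, 0.1 to 0.25 kg, standing in any bay, turned like the dock. Origin: centre of its underside, z up; 14 mm above the bench when docked. Sprung catches on its -x and +x sides, in the middle of y. Loaded if the coupons stand in it (coupon positions within 25 mm of its centre in plan).
- cassette_2_front (a joint): slide of the catch on the -x side of cassette_2, in m: 0 = out, nose under the keeper's lip; 0.0065 = pressed fully in; nose clear of the lip from 0.0045. Spring 2 N at rest, 6 N fully in. Its ribbed grey thumb pad is 22 mm wide, 18 mm high, centred 45 mm above the cassette's underside. Outer faces of the two pads: 66 mm apart in x at rest, 53 mm both pressed in.
- cassette_2_back (a joint): slide of the catch on the +x side of cassette_2, in m: 0 = out, nose under the keeper's lip; 0.0065 = pressed fully in; nose clear of the lip from 0.0045. Spring 2 N at rest, 6 N fully in. Its ribbed grey thumb pad is 22 mm wide, 18 mm high, centred 45 mm above the cassette's underside. Outer faces of the two pads: 66 mm apart in x at rest, 53 mm both pressed in.
- cassette_3: one of three alike white open-topped slide cassettes, body 46 (x) x 58 (y) x 58 (z) mm, 0.1 to 0.25 kg, standing in any bay, turned like the dock. Origin: centre of its underside, z up; 14 mm above the bench when docked. Sprung catches on its -x and +x sides, in the middle of y. Loaded if the coupons stand in it (coupon positions within 25 mm of its centre in plan).
- cassette_3_front (a joint): slide of the catch on the -x side of cassette_3, in m: 0 = out, nose under the keeper's lip; 0.0065 = pressed fully in; nose clear of the lip from 0.0045. Spring 2 N at rest, 6 N fully in. Its ribbed grey thumb pad is 22 mm wide, 18 mm high, centred 45 mm above the cassette's underside. Outer faces of the two pads: 66 mm apart in x at rest, 53 mm both pressed in.
- cassette_3_back (a joint): slide of the catch on the +x side of cassette_3, in m: 0 = out, nose under the keeper's lip; 0.0065 = pressed fully in; nose clear of the lip from 0.0045. Spring 2 N at rest, 6 N fully in. Its ribbed grey thumb pad is 22 mm wide, 18 mm high, centred 45 mm above the cassette's underside. Outer faces of the two pads: 66 mm apart in x at rest, 53 mm both pressed in.
- coupon_1: dark plain rectangular coupon, 35 (x) x 2 (y) x 66 (z) mm, 14 g, loose, standing on edge in a 4 mm wide comb slot of the loaded cassette, its top 12 mm above the rim (84 mm above the bench). Origin: centre of its lower edge, 4 mm above the cassette's underside. All four stand in one cassette, 11 mm apart along y.
- coupon_2: dark plain rectangular coupon, 35 (x) x 2 (y) x 66 (z) mm, 14 g, loose, standing on edge in a 4 mm wide comb slot of the loaded cassette, its top 12 mm above the rim (84 mm above the bench). Origin: centre of its lower edge, 4 mm above the cassette's underside. All four stand in one cassette, 11 mm apart along y.
- coupon_3: dark plain rectangular coupon, 35 (x) x 2 (y) x 66 (z) mm, 14 g, loose, standing on edge in a 4 mm wide comb slot of the loaded cassette, its top 12 mm above the rim (84 mm above the bench). Origin: centre of its lower edge, 4 mm above the cassette's underside. All four stand in one cassette, 11 mm apart along y.
- coupon_4: dark plain rectangular coupon, 35 (x) x 2 (y) x 66 (z) mm, 14 g, loose, standing on edge in a 4 mm wide comb slot of the loaded cassette, its top 12 mm above the rim (84 mm above the bench). Origin: centre of its lower edge, 4 mm above the cassette's underside. All four stand in one cassette, 11 mm apart along y.

How it is judged:
By the outcome, as a careful person would: the job done as asked, in the order asked, and still so for the second after the job is handed in, while the arm keeps its last pose, push and grip.
It also fails if it takes over 42 s, if anything falls off the work surface, if the arm or the gripper's body presses on something with over 40 N, if the wrist force passes 120 N, or if a joint passes its speed limit or range.

## Working session

There is one attempt and no reset: what is moved stays moved. The work goes in short steps, Python scripts to look and compute and a shell command to move; the robot and the scene stay as the last step left them, time stands still between calls to the robot, and variables do not carry over. Pictures are saved under pics/ and viewed, at most 10 in all, crops included, and the job is handed in when it is done.

```bash
mkdir -p pics
cat > h.py <<'E'
import numpy as np, cv2
from scipy.spatial.transform import Rotation as R
from cell import manip, snapshot, spotter
def cloud(s):
    d=s["depth"]; v,u=np.mgrid[0:384,0:512]
    p=np.stack([(u-s["cx"])/s["fx"]*d,(v-s["cy"])/s["fy"]*d,d],-1)
    o=s["orientation"]
    return p@R.from_quat([o[1],o[2],o[3],o[0]]).as_matrix().T+np.array(s["origin"])
E
python3 - <<'E'
from h import *
ims=[]
for n in("top","side"):
    s=snapshot(n); P=cloud(s); ims.append(s["pixels"]); print(n,s["origin"],s["orientation"],s["fx"])
    for l in("dock","dish","cassette_1","coupon_1"):
        for r in spotter.silhouettes(s,l)[:5]:
            m=r["region"]&(s["depth"]>0); q=P[m]
            print(l,round(r["p"],2),r["extent"],np.round(np.median(q,0),3),np.round(np.percentile(q,2,0),3),np.round(np.percentile(q,98,0),3))
            if n=="top" and l in("dock","dish"):
                print(cv2.minAreaRect((q[:,:2]*1000).astype(np.float32)))
cv2.imwrite("pics/a.png",cv2.resize(np.hstack(ims),(800,300))); cv2.imwrite("pics/top.png",ims[0])
print(manip.get_state())
E
```

```text
top [0.34717398 0.07798409 0.9387977 ] [-0.04043332  0.71420953 -0.69654468  0.05563627] 485.10068282230895
dock 0.83 [123.1, 154.4, 256.7, 227.0] [0.446 0.168 0.016] [0.404 0.064 0.012] [0.533 0.3   0.039]
((470.62432861328125, 184.42755126953125), (247.54859924316406, 126.886962890625), 85.02900695800781)
dock 0.6 [195.9, 178.2, 200.1, 196.0] [0.471 0.165 0.066] [0.455 0.164 0.026] [0.484 0.167 0.086]
((469.4170227050781, 165.4001922607422), (31.29129409790039, 9.736515998840332), 13.101082801818848)
dock 0.46 [209.8, 173.8, 245.3, 210.4] [0.467 0.108 0.058] [0.432 0.08  0.016] [0.493 0.135 0.075]
((465.10247802734375, 106.85380554199219), (57.86140823364258, 72.16011047363281), 84.3609390258789)
dish 0.9 [273.1, 188.9, 339.0, 251.9] [ 0.419 -0.043  0.003] [ 0.364 -0.098 -0.001] [0.475 0.013 0.011]
((419.0849304199219, -41.90302276611328), (123.31395721435547, 123.31975555419922), 65.80532836914062)
cassette_1 0.95 [170.6, 173.2, 207.6, 210.4] [0.466 0.179 0.069] [0.437 0.153 0.018] [0.5   0.21  0.077]
cassette_1 0.74 [125.5, 167.0, 166.7, 198.8] [0.479 0.259 0.056] [0.445 0.228 0.
[... 1183 characters left out ...]
joint_positions': array([ 1.23158963e+00,  1.30422637e-01,  1.48822820e+00,  4.32591434e-05,
        1.52297747e+00, -8.54080646e-02]), 'dq': array([ 0.00133229, -0.0012149 , -0.00050724,  0.00010725,  0.00078592,
       -0.00154488]), 'joint_efforts': array([-9.43393352e-04, -5.68718326e+01, -5.00360870e+01, -2.11619426e-04,
        2.82776578e-03,  1.42441775e-05]), 'tcp_pos': array([0.15061843, 0.58078753, 0.25626318]), 'eef_rot': array([-2.48755295e-05,  1.26560029e-01,  9.91958950e-01, -1.28712496e-05]), 'contact_force': array([ 0.07200315, -0.42944309, -0.57493764]), 'wrist_torque': array([-0.08180051, -0.03179274,  0.0272713 ]), 'grip_force': 0.0, 'gripper_width': 0.08528181613027505}
```

View pics/a.png

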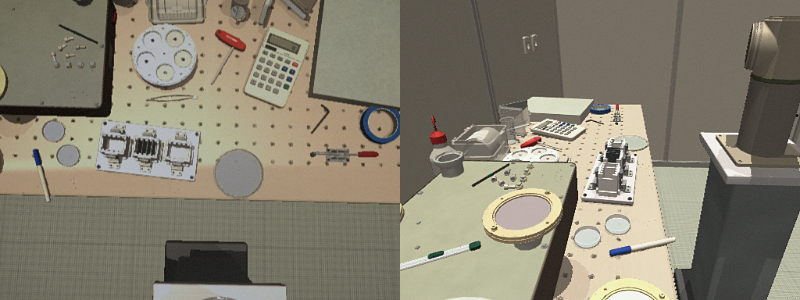

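The middle cassette holds the four dark coupons, around (145,145) in the left half. The dish is to its right, at (238,172). Next I'll check the travel corridor and work out the approach.

```bash
cat >> h.py <<'E'
def delta(goal,yawy):
    """shift to goal in current tool axes (cm), turn (deg) so tool y heads yawy (mod 180)"""
    s=manip.get_state(); o=s["eef_rot"]; M=R.from_quat([o[1],o[2],o[3],o[0]]).as_matrix()
    d=M.T@(np.array(goal)-s["tcp_pos"])*100
    y=np.degrees(np.arctan2(M[1,1],M[0,1])); t=-((yawy-y+90)%180-90)
    print("shift cm",d.round(2),"yaw",round(y,2),"turn",round(t,2),"tcp",s["tcp_pos"].round(4),"axisz",M[:,2].round(3))
E
python3 - <<'E'
from h import *
print("tips",manip.tips_ahead)
for n in("top","side"):
    s=snapshot(n);P=cloud(s)[s["depth"]>0]
    for a in np.linspace(0,1,9):
        c=np.array([.15,.58])*(1-a)+np.array([.47,.183])*a
        m=(np.hypot(*(P[:,:2]-c).T)<.1)
        m2=m&(P[:,2]<.22)
        print(n,c.round(2),m.sum(),P[m2][:,2].max().round(3) if m2.any() else None,end=" ")
    print()
    # upper body points, z 0.068-0.076 : cassette rims; keepers z .034-.040
    if n=="top":
        p=P[(P[:,2]>.067)&(P[:,2]<.077)&(abs(P[:,0]-.47)<.06)&(abs(P[:,1]-.183)<.13)]
        print("rims",len(p),cv2.minAreaRect((p[:,:2]*1000).astype(np.float32)))
        p=P[(P[:,2]>.078)&(P[:,2]<.09)&(abs(P[:,0]-.47)<.06)&(abs(P[:,1]-.183)<.13)]
        print("coupons",len(p),cv2.minAreaRect((p[:,:2]*1000).astype(np.float32)))
        p=P[(P[:,2]>.033)&(P[:,2]<.041)&(abs(P[:,0]-.47)<.07)&(abs(P[:,1]-.183)<.13)]
        print("keepers",len(p),cv2.minAreaRect((p[:,:2]*1000).astype(np.float32)))
delta([.470,.183,.256],-5)
E
```

```text
tips 0.025
top [0.15 0.58] 2516 -0.835 top [0.19 0.53] 2489 -0.833 top [0.23 0.48] 2476 -0.833 top [0.27 0.43] 2800 0.015 top [0.31 0.38] 4023 0.015 top [0.35 0.33] 5530 0.023 top [0.39 0.28] 6951 0.076 top [0.43 0.23] 8154 0.088 top [0.47 0.18] 8448 0.088 
rims 1252 ((469.1922302246094, 182.93727111816406), (210.3339385986328, 66.70877075195312), 84.99361419677734)
coupons 124 ((469.2846984863281, 182.67877197265625), (35.13485336303711, 34.77687072753906), 85.12833404541016)
keepers 436 ((469.4940490722656, 181.14801025390625), (206.7062530517578, 82.55958557128906), 84.88529205322266)
side [0.15 0.58] 0 None side [0.19 0.53] 0 None side [0.23 0.48] 0 None side [0.27 0.43] 555 0.013 side [0.31 0.38] 2041 0.013 side [0.35 0.33] 3326 0.02 side [0.39 0.28] 4682 0.074 side [0.43 0.23] 5129 0.085 side [0.47 0.18] 3435 0.085 
shift cm [-4.090e+01 -3.049e+01  3.000e-02] yaw 75.46 turn 80.46 tcp [0.1506 0.5808 0.2563] axisz [ 0.  0. -1.]
```

```bash
python3 -m crank '[[[-3.7,-2.8,0],0,8.5],[[-3.7,-2.8,0],0,8.5],[[-3.7,-2.8,0],0,8.5],[[-3.7,-2.8,0],0,8.5],[[-3.7,-2.8,0],0,8.5],[[-3.7,-2.8,0],0,8.5],[[-3.7,-2.8,0],0,8.5],[[-3.7,-2.8,0],0,8.5],[[-3.7,-2.8,0],0,8.5],[[-3.7,-2.8,0],0,8.5]]'; python3 -m crank '[[[0,0,0],8.05,8.5],[[0,0,0],8.05,8.5],[[0,0,0],8.05,8.5],[[0,0,0],8.05,8.5],[[0,0,0],8.05,8.5],[[0,0,0],8.05,8.5],[[0,0,0],8.05,8.5],[[0,0,0],8.05,8.5],[[0,0,0],8.05,8.5],[[0,0,0],8.05,8.5]]'; python3 -c "
from h import *
delta([.4692,.1828,.160],-5)"
```

```text
time: 1.6
tcp_pos: [0.4394, 0.2152, 0.2567]
eef_rot: [0.0, 0.127, 0.992, 0.0]
contact_force: [1.0, 0.3, 0.6]
gripper_width: 0.0848
grip_force: 0.0
time: 2.6
tcp_pos: [0.4385, 0.2169, 0.2564]
eef_rot: [0.0, 0.739, 0.673, 0.0]
contact_force: [0.4, -0.3, 0.3]
gripper_width: 0.0851
grip_force: 0.0
shift cm [-3.1   3.37  9.64] yaw -5.37 turn -0.37 tcp [0.4385 0.2169 0.2564] axisz [ 0.  0. -1.]
```

```bash
python3 -m crank '[[[-1.0,1.1,2],-0.37,8.5],[[-1.0,1.1,2],0,8.5],[[-1.1,1.17,2],0,8.5],[[0,0,1.8],0,8.5],[[0,0,1.8],0,8.5],[[0,0,0],0,8.5],[[0,0,0],0,8.5]]'
python3 - <<'E'
from h import *
delta([.4692,.1828,.068],-5)
ims=[]
for n in("top","side"):
    s=snapshot(n); P=cloud(s); ims.append(s["pixels"])
    m=(s["depth"]>0)&(P[...,2]>.078)&(P[...,2]<.091)&(abs(P[...,0]-.47)<.03)&(abs(P[...,1]-.183)<.03)
    print(n,m.sum(),np.median(P[m],0) if m.any() else 0)
    # fingers: points between tips and body
    m=(s["depth"]>0)&(P[...,2]>.115)&(P[...,2]<.16)&(abs(P[...,0]-.47)<.09)&(abs(P[...,1]-.183)<.06)
    q=P[m]
    if len(q): print(len(q),q.min(0).round(3),q.max(0).round(3))
a=cv2.resize(ims[1][150:290,200:360],(480,420),interpolation=2)
cv2.imwrite("pics/b.png",a)
E
```

```text
time: 3.3
tcp_pos: [0.4693, 0.1832, 0.1605]
eef_rot: [-0.0, 0.735, 0.678, -0.0]
contact_force: [-0.5, 0.4, 0.6]
gripper_width: 0.0849
grip_force: 0.0
shift cm [-0.03 -0.01  9.25] yaw -4.67 turn 0.33 tcp [0.4693 0.1832 0.1605] axisz [-0.001 -0.    -1.   ]
top 39 [0.46089721 0.17595753 0.08369942]
5 [0.422 0.176 0.153] [0.428 0.178 0.157]
side 170 [0.46687798 0.1872783  0.08203577]
47 [0.417 0.174 0.151] [0.525 0.199 0.16 ]
```

View pics/b.png

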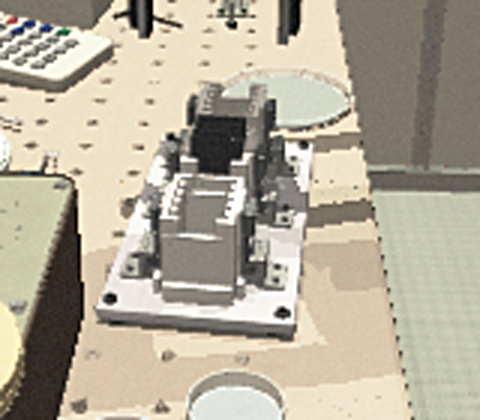

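Both fingers straddle the loaded cassette, at (140,15) and (290,15), with open tips at about z 0.15. I'll descend onto the catches.

```bash
python3 -m crank '[[[0,0,2],0.33,8.5],[[0,0,2],0,8.5],[[0,0,2],0,8.5],[[0,0,1.5],0,8.5],[[0,0,1],0,8.5],[[0,0,0.5],0,8.5],[[0,0,0.5],0,8.5],[[0,0,0],0,8.5],[[0,0,0],0,8.5]]'
python3 - <<'E'
from h import *
delta([.4692,.1828,.065],-5)
s=snapshot("side"); a=s["pixels"]
cv2.imwrite("pics/c.png",cv2.resize(a[150:260,220:340],(600,550),interpolation=2))
P=cloud(s)
for lo,hi in((.05,.062),(.062,.075),(.075,.1)):
    m=(s["depth"]>0)&(P[...,2]>lo)&(P[...,2]<hi)&(abs(P[...,0]-.47)<.09)&(abs(P[...,1]-.188)<.018)
    print(lo,sorted(P[m][:,0].round(3)))
E
```

```text
time: 4.3
tcp_pos: [0.47, 0.1833, 0.066]
eef_rot: [0.0, 0.737, 0.676, 0.0]
contact_force: [0.1, 0.3, 0.6]
gripper_width: 0.0851
grip_force: 0.0
shift cm [-0.06 -0.07  0.1 ] yaw -5.0 turn 0.0 tcp [0.47   0.1833 0.066 ] axisz [ 0.001  0.    -1.   ]
0.05 [np.float64(0.418), np.float64(0.42), np.float64(0.422), np.float64(0.422), np.float64(0.424), np.float64(0.424), np.float64(0.426), np.float64(0.426), np.float64(0.428), np.float64(0.428), np.float64(0.434), np.float64(0.434), np.float64(0.434), np.float64(0.434), np.float64(0.434), np.float64(0.436), np.float64(0.436), np.float64(0.436), np.float64(0.436), np.float64(0.438), np.float64(0.438), np.float64(0.438), np.float64(0.438), np.float64(0.438), np.float64(0.44), np.float64(0.44), np.float64(0.44), np.float64(0.44), np.float64(0.442), np.float64(0.442), np.float64(0.442), np.float64(0.442), np.float64(0.444), np.float64(0.444), np.float64(0.444), np.float64(0.444), np.float64(0.444), np.float64(0.46), np.float64(0.461), np.float64(0.461), np.float64(0.463), np.float64(0.463), np.float64(0.463), np.float64(0.465), np.float64(0.465)
[... 11887 characters left out ...]
p.float64(0.52), np.float64(0.521), np.float64(0.521), np.float64(0.521), np.float64(0.521), np.float64(0.521), np.float64(0.521), np.float64(0.522), np.float64(0.522), np.float64(0.523), np.float64(0.523), np.float64(0.523), np.float64(0.523), np.float64(0.523), np.float64(0.523), np.float64(0.523), np.float64(0.524), np.float64(0.524), np.float64(0.524), np.float64(0.525), np.float64(0.525), np.float64(0.525), np.float64(0.525), np.float64(0.525), np.float64(0.525), np.float64(0.525), np.float64(0.526), np.float64(0.526), np.float64(0.527), np.float64(0.527), np.float64(0.529), np.float64(0.529), np.float64(0.529), np.float64(0.531), np.float64(0.531), np.float64(0.533), np.float64(0.533)]
```

View pics/c.png

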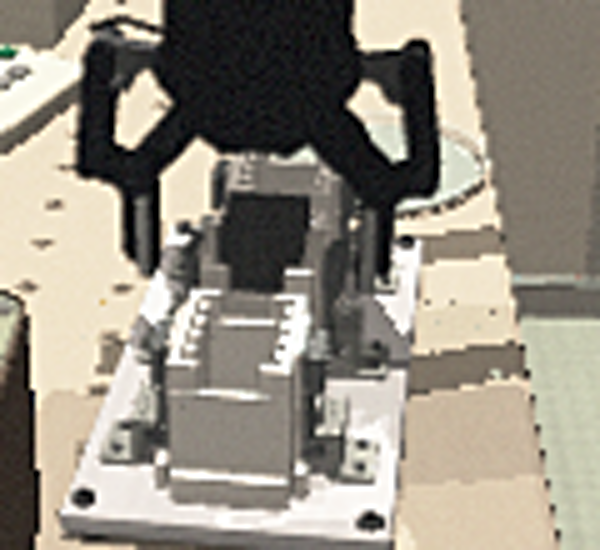

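The gripper straddles the cassette, with finger inner faces at x 0.428 and 0.512 and catch pads at 0.434 and 0.501. I'll shift 2 mm towards -x, then pinch.

```bash
python3 -m crank '[[[-0.04,-0.2,0],0,8.5],[[0,0,0],0,7.2],[[0,0,0],0,6.8],[[0,0,0],0,6.5],[[0,0,0],0,6.2]]'; python3 -m crank '[[[0,0,0],0,5.9],[[0,0,0],0,5.6],[[0,0,0],0,5.3],[[0,0,0],0,5.0],[[0,0,0],0,4.6],[[0,0,0],0,4.6],[[0,0,0],0,4.6],[[0,0,0],0,4.6]]'
```

```text
time: 4.85
tcp_pos: [0.4677, 0.183, 0.0657]
eef_rot: [0.0, 0.737, 0.676, 0.0]
contact_force: [-0.3, -0.5, 4.3]
gripper_width: 0.0621
grip_force: 3.4
time: 5.65
tcp_pos: [0.4676, 0.1833, 0.0679]
eef_rot: [-0.0, 0.737, 0.676, -0.0]
contact_force: [-15.3, -3.3, 29.6]
gripper_width: 0.0477
grip_force: 58.1
```

Width is 47.7 mm with a 30 N upward push, so something is off. I'll look before lifting.

Run:
```python
from h import *
s=snapshot("side"); t=snapshot("top")
a=cv2.resize(s["pixels"][150:250,230:330],(500,500),interpolation=2)
b=cv2.resize(t["pixels"][150:230,150:230],(300,300),interpolation=2)
o=np.zeros((500,800,3),np.uint8);o[:,:500]=a;o[:300,500:]=b
cv2.imwrite("pics/d.png",o)
for w,n in((s,"side"),(t,"top")):
  P=cloud(w)
  m=(w["depth"]>0)&(P[...,2]>.078)&(P[...,2]<.091)&(abs(P[...,0]-.47)<.02)&(abs(P[...,1]-.183)<.03)
  print(n,m.sum(),P[m].max(0) if m.any() else 0)
```

```text
side 171 [0.48510688 0.20267166 0.08553131]
top 2 [0.45211176 0.16810121 0.08656167]
```

View pics/d.png

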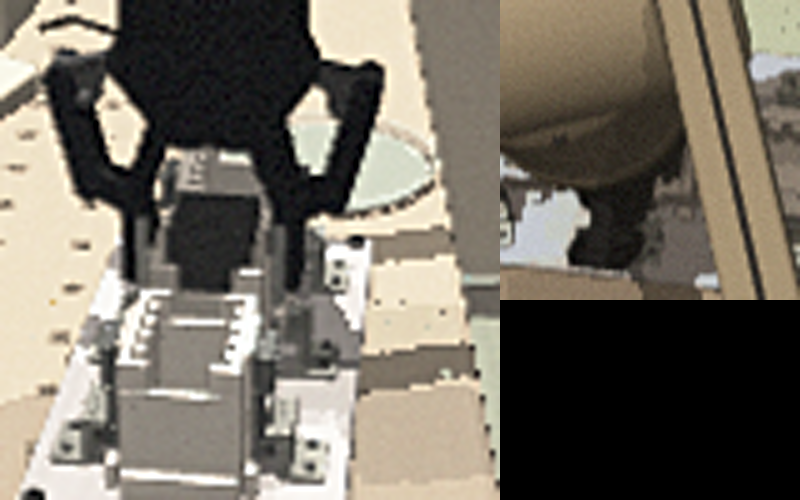

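Both fingers sit on the catch pads, at (130,250) and (292,250), and the coupons still stand. The upward force fits the pads swinging forward as they close. I'll relieve it with small steps.

```bash
python3 -m crank '[[[0,-0.05,-0.1],0,4.6],[[0,-0.05,-0.1],0,4.6],[[0,0,-0.1],0,4.6],[[0,0,0],0,4.6]]'
```

```text
time: 6.15
tcp_pos: [0.4665, 0.183, 0.0683]
eef_rot: [-0.0, 0.737, 0.676, 0.0]
contact_force: [-1.5, 0.0, 4.0]
gripper_width: 0.0472
grip_force: 62.9
```

```bash
python3 -m crank '[[[0,0,-0.1],0,4.6],[[0,0,-0.1],0,4.6],[[0,0,-0.2],0,4.6],[[0,0,-0.2],0,4.6],[[0,0,0],0,4.6]]'
```

```text
time: 6.65
tcp_pos: [0.4665, 0.1831, 0.0745]
eef_rot: [0.0, 0.737, 0.676, 0.0]
contact_force: [0.5, -0.3, -2.1]
gripper_width: 0.0474
grip_force: 62.2
```

```bash
python3 -m crank '[[[0,0,-0.5],0,4.6],[[0,0,-0.8],0,4.6],[[0,0,-1],0,4.6],[[0,0,-1.1],0,4.6],[[0,0,-1.2],0,4.6],[[0,0,-1.2],0,4.6],[[0,0,-1],0,4.6],[[0,0,-0.8],0,4.6],[[0,0,-0.4],0,4.6],[[0,0,0],0,4.6]]'
python3 - <<'E'
from h import *
s=snapshot("side"); P=cloud(s)
cv2.imwrite("pics/e.png",cv2.resize(s["pixels"][120:260,210:350],(500,500),interpolation=2))
for l in("cassette_1","coupon_1"):
    for r in spotter.silhouettes(s,l)[:5]:
        q=P[r["region"]&(s["depth"]>0)]
        print(l,round(r["p"],2),np.percentile(q,3,0).round(3),np.percentile(q,97,0).round(3))
s=snapshot("top"); P=cloud(s)
for r in spotter.silhouettes(s,"dish")[:2]:
    q=P[r["region"]&(s["depth"]>0)]; c=cv2.minEnclosingCircle((q[:,:2]*1000).astype(np.float32)); print("dish",r["p"],c,r["extent"])
E
```

```text
time: 7.65
tcp_pos: [0.4668, 0.1831, 0.155]
eef_rot: [0.0, 0.737, 0.676, 0.0]
contact_force: [0.5, 0.0, -2.0]
gripper_width: 0.0475
grip_force: 62.3
cassette_1 0.9 [0.429 0.097 0.027] [0.488 0.138 0.071]
cassette_1 0.88 [0.443 0.186 0.103] [0.49  0.214 0.158]
cassette_1 0.76 [0.443 0.231 0.027] [0.503 0.289 0.072]
coupon_1 0.6 [0.453 0.198 0.147] [0.48  0.203 0.17 ]
dish 0.68 ((419.50189208984375, -41.66269302368164), 62.853397369384766) [274.9, 190.8, 337.6, 252.0]
```

View pics/e.png

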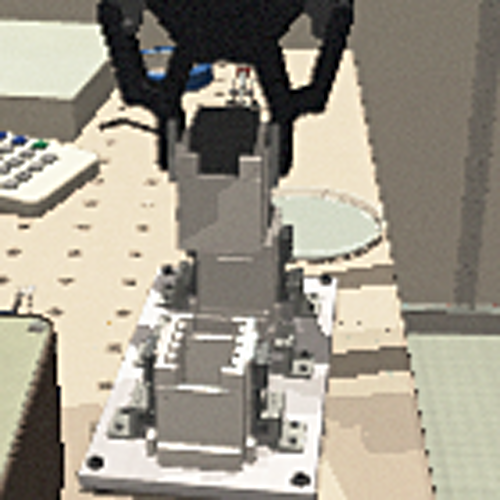

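Cassette is lifted upright at (225,200) with its coupons in. The other two stay docked.

```bash
python3 -c "
from h import *
delta([.4193,-.0418,.155],-5)"
```

```text
shift cm [-22.79  -2.69  -0.13] yaw -5.0 turn -0.0 tcp [0.466  0.1829 0.1536] axisz [-0.001 -0.    -1.   ]
```

```bash
python3 -m crank '[[[-0.4,-0.05,-0.05],0,4.6],[[-0.8,-0.1,0],0,4.6],[[-1.2,-0.14,0],0,4.6],[[-1.4,-0.17,0],0,4.6],[[-1.4,-0.17,0],0,4.6],[[-1.4,-0.17,0],0,4.6],[[-1.4,-0.17,0],0,4.6],[[-1.4,-0.17,0],0,4.6],[[-1.4,-0.17,0],0,4.6],[[-1.4,-0.17,0],0,4.6]]'; python3 -m crank '[[[-1.4,-0.17,0],0,4.6],[[-1.4,-0.17,0],0,4.6],[[-1.4,-0.17,0],0,4.6],[[-1.4,-0.17,0],0,4.6],[[-1.3,-0.15,0],0,4.6],[[-1.2,-0.14,0],0,4.6],[[-0.9,-0.1,0],0,4.6],[[-0.6,-0.06,0],0,4.6],[[-0.3,-0.03,0],0,4.6],[[-0.2,0,0],0,4.6]]'; python3 -m crank '[[[0,0,0],0,4.6],[[0,0,0],0,4.6],[[0,0,0],0,4.6]]'; python3 -c "
from h import *
delta([.4193,-.0418,.155],-5)"
```

```text
time: 8.9
tcp_pos: [0.4408, 0.0615, 0.1549]
eef_rot: [0.0, 0.737, 0.675, 0.0]
contact_force: [-0.4, 0.6, -2.7]
gripper_width: 0.0473
grip_force: 62.3
time: 9.9
tcp_pos: [0.4207, -0.037, 0.1548]
eef_rot: [-0.0, 0.737, 0.676, 0.0]
contact_force: [0.1, -0.5, -2.0]
gripper_width: 0.047
grip_force: 62.3
time: 10.2
tcp_pos: [0.4207, -0.0365, 0.1548]
eef_rot: [-0.0, 0.737, 0.676, -0.0]
contact_force: [0.3, 0.4, -2.2]
gripper_width: 0.0476
grip_force: 62.3
shift cm [-0.54 -0.1  -0.02] yaw -4.97 turn 0.03 tcp [ 0.4207 -0.0365  0.1548] axisz [-0.  0. -1.]
```

```bash
python3 -m crank '[[[-0.2,-0.05,0],0,4.6],[[-0.2,-0.05,0],0,4.6],[[-0.14,0,0],0,4.6],[[0,0,0],0,4.6],[[0,0,0],0,4.6],[[0,0,0],0,4.6],[[0,0,0],0,4.6]]'
python3 - <<'E'
from h import *
delta([.4193,-.0418,.155],-5)
s=snapshot("side"); P=cloud(s)
cv2.imwrite("pics/f.png",cv2.resize(s["pixels"][110:250,220:360],(560,560),interpolation=2))
for l in("cassette_1","coupon_1","dish"):
    for r in spotter.silhouettes(s,l)[:5]:
        q=P[r["region"]&(s["depth"]>0)]
        print(l,round(r["p"],2),np.percentile(q,3,0).round(3),np.percentile(q,97,0).round(3))
E
```

```text
time: 10.9
tcp_pos: [0.4192, -0.0421, 0.1548]
eef_rot: [-0.0, 0.737, 0.676, 0.0]
contact_force: [0.5, 0.5, -2.5]
gripper_width: 0.0471
grip_force: 62.3
shift cm [ 0.03  0.   -0.02] yaw -5.0 turn 0.0 tcp [ 0.4192 -0.0421  0.1548] axisz [-0.  0. -1.]
cassette_1 0.91 [0.443 0.231 0.026] [0.504 0.289 0.072]
cassette_1 0.8 [ 0.395 -0.195  0.042] [ 0.445 -0.011  0.158]
cassette_1 0.57 [0.429 0.078 0.014] [0.49  0.138 0.072]
cassette_1 0.48 [0.427 0.102 0.026] [0.434 0.122 0.068]
coupon_1 0.55 [ 0.406 -0.035  0.145] [ 0.435 -0.022  0.17 ]
dish 0.61 [ 0.362 -0.101  0.001] [0.463 0.016 0.009]
dish 0.51 [0.431 0.08  0.026] [0.49  0.138 0.072]
dish 0.38 [ 0.404 -0.035  0.144] [ 0.435 -0.022  0.17 ]
```

View pics/f.png

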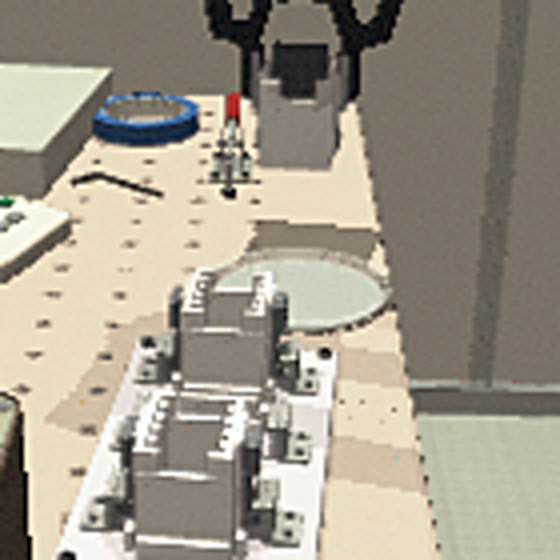

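The cassette hangs upright over the dish at (298,110), coupons in it. Its centre is about (0.419, -0.041) and its underside about 0.10 m up.

```bash
python3 -c "
from cell import manip
print(manip.finish_job())"
```

```text
the job is handed in; nothing more can be done
None
```

I handed the job in with the loaded cassette pinched, upright and holding its coupons, centred over the dish about 10 cm above the bench; the two empty cassettes stayed docked, and no verdict came back.

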